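Load a specimen carrier through the tester's one-way flap

TASK

On the specimen loader, first turn the black knob until the pointer on the sliding stop lines up with the red mark (not the blue one). Then set the aluminium specimen carrier lengthwise in front of the flared mouth and push it along the lane through the yellow sprung flap until it rests up against the stop, without shifting the stop off the mark, so that the flap springs fully shut behind it once you let go. Leave the weight, the tin, the oil bottle and the jar where they stand.

Things in the scene. Friction and masses are not known exactly. Their poses are not given: they have to be found in the camera images.
- loader: The loader, fixed to the table (place and turn differ in each run). Origin on the table under the shut flap, on the lane's centre line; x = the carrier's direction of travel, y left, z up. 'Loader x, y' below are mm in this frame. Aluminium base plate x -153 to 205, y -43 to 43, top at z = 6; grey walls 5 thick, tops at z = 36; open from above. White scale rail x 85 to 172, y 26 to 44, top z = 36.
- apron (a point): On the base plate, loader x -110, y 0: centre of the wall-less apron (x -153 to -70), where the carrier is set down lengthwise between two thin yellow lines.
- mouth (a point): On the base plate, loader x -40, y 0: the narrow end of the flared mouth, which is about 70 wide at x -68. From here the straight lane, 42 wide (y -21 to 21), leads to the flap at x 0. Axes as the loader's.
- bay (a point): On the base plate, loader x 56, y 0: here the bay begins, again 42 wide, up to the stop. Between x 0 and 56 the left wall goes straight on, and on the right is a recess (wall at y -37) for the opened flap.
- flap_hinge (a point): On the base plate, loader x 0, y -30: the upright axis of the flap, in a dark post that rises to 50 above the table.
- flap (a joint): Yellow sprung flap, 44 wide, 28 high, 4 thick, across the lane. 0 = shut (cannot go below); it swings only forwards into the recess, to 1.55 rad = along the lane. A spring (0.02 N m shut, 0.1 open) always shuts it; pushing the carrier past takes about 3 to 6 N. It can shut only when the carrier's tail is 40 mm or more past loader x 0 and nothing else is in its way.
- knob (a joint): Black bar knob on a blue gearbox (loader x 127 to 203, y 47 to 117, top z = 24), its axis at loader x 165, y 82. In rad, 0 to 5, growing clockwise seen from above. It drives the stop and pointer: 8 mm towards loader +x (away from the flap) per rad. It stays where it is left; turning it takes about 0.2 N m.
- knob_grip (a point): On the knob's upright axis at the height to grip, 61 above the table, 7 below the knob's top. The grip bar is 42 long, 14 thick, 32 high, on a disc of 44 diameter (top 38 above the table). x axis along the bar: at joint value q it is the loader's x axis turned clockwise by q.
- pointer (a point): Tip of the thin black pointer on the sliding steel stop, at loader y 29.5, 39.5 above the table; axes as the loader's. The stop face that the carrier meets is at the pointer's loader x: 105 at knob 0 to 145 at knob 5. The stop is 37 wide, 30 high; it yields to a push above about 20 N.
- red_mark: Small red clip on the scale rail, 4 (along the lane) x 13 x 8 high, origin at the centre of its underside, axes as the loader's. The pointer is to stand at the same loader x as this.
- blue_mark: A like clip in blue, for another specimen size: ignore it.
- carrier_mid (a point): Centre (half-way up) of the specimen carrier: a loose aluminium sled with an orange strip on top, 60 long (x), 38 wide (y), 34 high, with half-round ends of radius 19 and flat sides 22 long in the middle; 0.15 to 0.31 kg. Either end may go first. Against the stop, its centre is 30 short of the stop face.
- weight: Bystander: brass calibration weight, 42 diameter, 72 high, origin at the centre of its underside.
- tin: Bystander: yellow specimen tin with a brown lid, 48 x 48, 56 high, origin at the centre of its underside.
- oil: Bystander: amber oil bottle, 42 diameter, 85 high, standing beside the loader's apron, origin at the centre of its underside.
- jar: Bystander: small glass jar with a red cap, 38 diameter, 48 high, standing beside the knob's gearbox, origin at the centre of its underside.
Not all that is in view belongs to the job. Leave any purple look-alike of the part that bears carrier_mid alone.

How it is judged:
On the way, in this order (a step that is already met when the one before it is completed fails the run):
1. the pointer stands at the red mark, within 3 mm (x of pointer in the frame of red_mark between -0.003 and 0.003 m), for 0.2 s.
2. the carrier, flat in the lane, holds the flap open on its way through (value of joint flap above 0.8 rad and x of carrier_mid in the frame of loader between 0 and 0.05 m and y of carrier_mid in the frame of loader between -0.01 and 0.01 m and height (world z) of carrier_mid below 0.03 m).
At the end, for the whole second after the job is handed in: The pointer is within 3 mm of the red mark, the carrier lies flat and lengthwise in the bay (within 6 mm of the centre line, 0.2 rad) with its nose within 4 mm of the stop, at rest, and the flap is shut behind it (under 0.06 rad) (all of step 1 and value of joint flap below 0.06 rad and x of carrier_mid in the frame of pointer between -0.034 and -0.027 m and y of carrier_mid in the frame of loader between -0.006 and 0.006 m and height (world z) of carrier_mid below 0.028 m and angle between the x axis of carrier_mid and the x axis of loader, either way round below 0.2 rad and linear speed of carrier below 0.01 m/s); the robot touches nothing.
It fails at once if the weight is shifted by more than 15 mm or tipped (distance of weight from where it was at the start of the episode above 0.015 m or angle between weight's own z axis and vertical above 0.3 rad).
It fails at once if the tin is shifted by more than 15 mm or tipped (distance of tin from where it was at the start of the episode above 0.015 m or angle between tin's own z axis and vertical above 0.3 rad).
It fails at once if the oil is shifted by more than 15 mm or tipped (distance of oil from where it was at the start of the episode above 0.015 m or angle between oil's own z axis and vertical above 0.3 rad).
It fails at once if the jar is shifted by more than 15 mm or tipped (distance of jar from where it was at the start of the episode above 0.015 m or angle between jar's own z axis and vertical above 0.3 rad).
It also fails if it takes over 72 s, if anything falls off the work surface, if the arm or the gripper's body presses on something with over 40 N, if the wrist force passes 120 N, or if a joint passes its speed limit or range.

ROBOT

A 6-joint arm with a two-finger parallel gripper is mounted at the origin on the work surface. World frame = base frame: x ahead of the robot, y to its left, z up, the work surface at z = 0. Lengths are in m, angles in rad, forces in N, time in s.
With the tool pointing down it reaches from about 0.25 to 0.775 m from the base axis. Payload 4 kg.
Tool frame: the origin (TCP) lies on the centre line of the jaws, within the pads' length; the fingertips stand 14 mm ahead of it and the grasp point (between the pads) lies 5 mm behind it (robot.tcp_to_tips is the distance from the TCP to the fingertips, in m); z points along the fingers, y is the line along which they close (so a half turn about z gives the same grasp; the last joint's range is limited). The gripper opens to 94 mm and grips with 3 to 60 N. Pads are 16 mm wide; open, the fingers measure 119 mm over their backs; the gripper's body (75 mm by 177 mm) begins 78 mm behind the grasp point.
Start: joints at [-1.363, 0.087, 1.371, -0, 1.684, -0.103], TCP at [0.168, -0.524, 0.186] pointing down, gripper open.
Joint ranges: [-3.1, 3.1], [-0.76, 2.03], [0.27, 2.55], [-1.08, 4.22], [0.17, 2.65], [-2.57, 2.57]. Speed limits (rad/s): [2.79, 2.79, 3.14, 3.14, 3.14, 3.14].

INTERFACE

Orientations are given as [roll, pitch, yaw] about the fixed x, y, z axes, in that order (R = Rz(yaw) Ry(pitch) Rx(roll)).
In Python, from bench import robot gives the robot as it stands.
- The arm moves only by the tool carry_out, never from a script. Its argument "increments" is a list of rows, each a list of 3 entries, a list of its own where there are three numbers: the closure in counts, from 0 (fully open) to 255 (shut), then the shift along the tool's x, y, z in mm, then the turn about the tool's z in degrees. In form: [[fingers, [dx, dy, dz], twist], ...]. A call has 1 to 8 rows; each row shifts and turns the commanded pose from where the row before left it, along the tool's axes as they then stand; what a row does not reach is not made up. A row lasts 1/10 s, in which the tool goes at most 50 mm and 8.59 degrees, less where a joint would pass 70% of its speed; a pose out of reach is approached as far as the arm can. A call with a gripper value outside its range is refused whole. The fingers move at their own pace and stop on an object; the grip force is fixed at half the most. Time passes only in rows, so rows that do not move let the fingers close. It gives the time, the measured TCP pose, the force, the opening and the grip force at its end, in the units of the state.
- robot.get_obs(): the state, without advancing time (a new reading comes with each control period).
- robot.snapshot(name): name is "side" or "top" or "wrist"; returns the picture (384x512x3 uint8, blue, green, red); there is no depth.
- robot.get_calibration(name): a dict with "vfov" (degrees; the focal length in pixels is half the picture's height over the tangent of half this angle, whatever the lens; pixels are square), "cx", "cy" (the principal point, pixels), "k1" (the pictures are not rectified: a ray, as slopes to the right and down, at radius r is drawn at 1 + k1 r^2 times it, then the intrinsics apply), "T" (4x4, takes a point from camera to world coordinates). Camera axes: x right, y down, z forward; pixel columns grow to the right and rows downward; lengths in m; the calibration is good to about 2 mm. A picture is of the moment at which its call begins: read the wrist's pose just before it. get_calibration takes no time and is no camera call; for the wrist camera it gives the pose at the moment of the call.
- robot.close_job(): hands the job in; it is judged then, once.
The state is a dict: "time": time; "joint_positions": joint angles; "qvel": joint speeds; "joint_torque": joint torques, N m; "tool_pos": TCP position; "ee_rot": TCP orientation; "wrist_force": force on the tool from outside, world axes, zero at the start; "wrist_torque": the same for the moment, N m; "width": finger opening in m; "finger_force": force on a finger pad.
Only numpy, scipy, OpenCV 4.12 (cv2) and the standard library are available. Lean on these libraries where they do the work, as an engineer would, in place of code of your own. Each camera call takes 0.05 s, during which the arm holds its last target. There are 200 camera calls.

## Working session

There is one attempt and no reset: what is moved stays moved. The work goes in short steps, Python scripts to look and compute and a tool call to move; the robot and the scene stay as the last step left them, time stands still between calls to the robot, and variables do not carry over. Pictures are saved under pics/ and viewed, at most 10 in all, crops included, and the job is handed in when it is done.

Besides the shell and the picture viewer there is one more tool, called after ">>>" as name([rows], argument=value, ...), one row to a line, values as JSON. carry_out: Moves the arm, as the interface text tells. Its arguments: {"type":"object","properties":{"increments":{"type":"array","items":{"type":"array"}}},"required":["increments"]}

```bash
mkdir -p pics; ls; cat > h.py <<'E'
import numpy as np, cv2
from bench import robot
def ray(c,u,v):
    f=192/np.tan(np.radians(c["vfov"])/2)
    x,y=(u-c["cx"])/f,(v-c["cy"])/f
    s=1.0
    for _ in range(20): s=1/(1+c["k1"]*(x*x+y*y)*s*s)
    T=np.array(c["T"]); return T[:3,3],T[:3,:3]@np.array([x*s,y*s,1])
def onz(c,u,v,z):
    o,d=ray(c,u,v); return o+d*(z-o[2])/d[2]
def proj(c,p):
    f=192/np.tan(np.radians(c["vfov"])/2)
    T=np.array(c["T"]); q=T[:3,:3].T@(np.array(p)-T[:3,3]); x,y=q[0]/q[2],q[1]/q[2]
    s=1+c["k1"]*(x*x+y*y); return c["cx"]+f*x*s,c["cy"]+f*y*s
E
python3 - <<'E'
from h import *
for n in("top","side"):
    c=robot.get_calibration(n); print(n,{k:(np.round(v,3).tolist()) for k,v in c.items()})
    cv2.imwrite(f"pics/{n}0.png",robot.snapshot(n))
cv2.imwrite("pics/both0.png",cv2.resize(cv2.imread("pics/top0.png"),(800,600)))
E
```

```text
pics
top {'vfov': 48.06, 'cx': 257.16, 'cy': 185.413, 'k1': 0.049, 'T': [[-0.012, -0.994, 0.106, 0.483], [-0.999, 0.015, 0.03, -0.101], [-0.031, -0.106, -0.994, 1.169], [0.0, 0.0, 0.0, 1.0]]}
side {'vfov': 51.222, 'cx': 262.574, 'cy': 191.204, 'k1': -0.103, 'T': [[-0.997, -0.036, 0.064, 0.56], [-0.072, 0.676, -0.734, 0.584], [-0.017, -0.736, -0.676, 0.676], [0.0, 0.0, 0.0, 1.0]]}
```

View pics/both0.png

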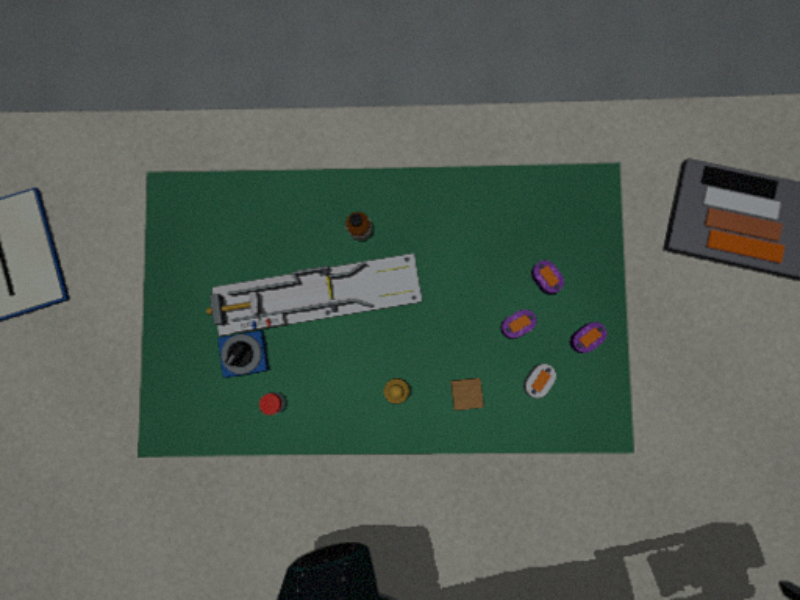

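View pics/side0.png

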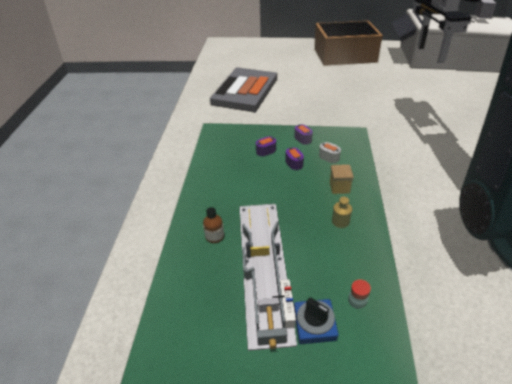

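The top view (800-px scale) shows the loader from the apron at (418,277) to the stop end at (215,310). The knob is at (240,353), the red clip near (268,322) and the jar at (270,403). The weight is at (397,391), the tin at (467,394) and the oil at (358,225).

Possible carriers are the white/aluminium one with an orange strip at (541,381), purple ones at (547,277), (519,324) and (589,337), and orange blocks in the tray at (745,235). I choose the one at (541,381).

```bash
python3 - <<'E'
from h import *
c=robot.get_calibration("top"); im=cv2.imread("pics/top0.png")
s=.64
for n,u,v,z in[("apR",414,254,6),("apL",421,300,6),("farR",213,287,6),("farL",218,333,6),("knob",240,353,50),("carrier",541,381,34),("jar",270,403,48),("weight",397,391,72),("tin",467,394,56),("oil",358,218,85)]:
    print(n,np.round(onz(c,u*s,v*s,z/1000)*1000))
o=robot.get_obs(); print(o["tool_pos"],o["ee_rot"],o["width"])
w=robot.get_calibration("wrist"); print({k:(np.round(v,3).tolist()) for k,v in w.items()})
from scipy.spatial.transform import Rotation as R
T=np.eye(4);T[:3,:3]=R.from_euler("xyz",o["ee_rot"]).as_matrix();T[:3,3]=o["tool_pos"]
print(np.round(np.linalg.inv(T)@w["T"],3)); print(np.round(T,3))
cv2.imwrite("pics/crop.png",np.hstack([cv2.resize(im[150:250,120:290],None,fx=3,fy=3),cv2.resize(im[215:265,310:380],(280,300))]))
E
```

```text
apR [670. -87.   6.]
apL [589. -99.   6.]
farR [617. 265.   6.]
farL [536. 255.   6.]
knob [500. 204.  50.]
carrier [ 448. -295.   34.]
jar [418. 153.  48.]
weight [436. -58.  72.]
tin [ 429. -171.   56.]
oil [718.   3.  85.]
[ 0.16809028 -0.52315793  0.1851562 ] [-3.13968008e+00 -1.84875293e-04  3.10801484e-01] 0.09455869861825347
{'vfov': 60.297, 'cx': 256.318, 'cy': 201.77, 'k1': -0.082, 'T': [[0.306, -0.926, -0.222, 0.231], [-0.952, -0.298, -0.069, -0.503], [-0.002, 0.232, -0.973, 0.384], [0.0, 0.0, 0.0, 1.0]]}
[[ 0.    -0.973 -0.233  0.067]
 [ 1.     0.    -0.    -0.   ]
 [ 0.    -0.233  0.973 -0.199]
 [ 0.     0.     0.     1.   ]]
[[ 0.952  0.306 -0.     0.168]
 [ 0.306 -0.952  0.002 -0.523]
 [ 0.    -0.002 -1.     0.185]
 [ 0.     0.     0.     1.   ]]
```

View pics/crop.png

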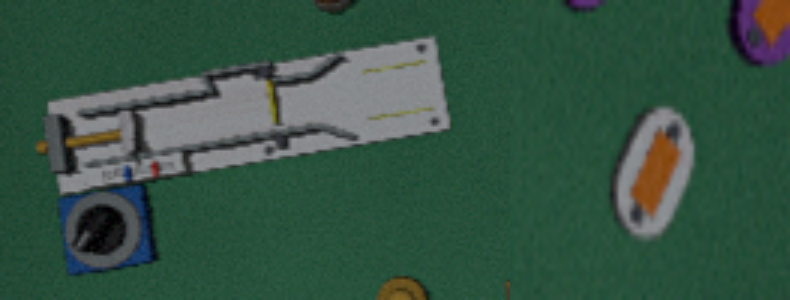

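The crop confirms the carrier: silver body with an orange strip, long axis tilted. I'll move to look closely at the knob and scale.

>>> carry_out([
  [0,[34,-35,0],0],
  [0,[34,-35,0],0],
  [0,[34,-35,0],0],
  [0,[34,-35,0],0],
  [0,[34,-35,0],0],
  [0,[34,-35,0],0],
  [0,[34,-35,0],0],
  [0,[34,-35,0],0],
])

```text
time: 0.9
tool_pos: [0.3417, -0.1719, 0.1859]
ee_rot: [3.141, -0.0, 0.31]
wrist_force: [0.9, -0.1, 0.4]
width: 0.0939
finger_force: 0.0
```

>>> carry_out([
  [0,[34,-35,0],0],
  [0,[34,-35,0],0],
  [0,[34,-35,0],0],
  [0,[34,-35,0],0],
  [0,[34,-35,0],0],
  [0,[34,-35,0],0],
  [0,[34,-35,0],0],
  [0,[34,-35,0],0],
])

```text
time: 1.7
tool_pos: [0.5151, 0.1779, 0.1856]
ee_rot: [3.141, 0.001, 0.311]
wrist_force: [0.7, -0.4, 0.2]
width: 0.0937
finger_force: 0.0
```

>>> carry_out([
  [0,[0,0,0],0],
  [0,[0,0,0],0],
])

```text
time: 1.9
tool_pos: [0.5143, 0.1763, 0.1848]
ee_rot: [3.141, 0.003, 0.313]
wrist_force: [0.5, -0.0, -0.3]
width: 0.0937
finger_force: 0.0
```

```bash
cat > snap.py <<'E'
import sys,json
from h import *
n=sys.argv[1]
c=robot.get_calibration("wrist"); im=robot.snapshot("wrist"); o=robot.get_obs()
cv2.imwrite(f"pics/{n}.png",im); cv2.imwrite(f"pics/{n}_big.png",cv2.resize(im,(800,600),interpolation=cv2.INTER_CUBIC))
json.dump({k:np.array(v).tolist() for k,v in c.items()},open(f"{n}.json","w"))
print(o["time"],o["tool_pos"],o["ee_rot"])
E
python3 snap.py k1
```

```text
1.95 [0.51432016 0.1753983  0.18543686] [3.14099249e+00 1.95192763e-03 3.11108674e-01]
```

View pics/k1_big.png

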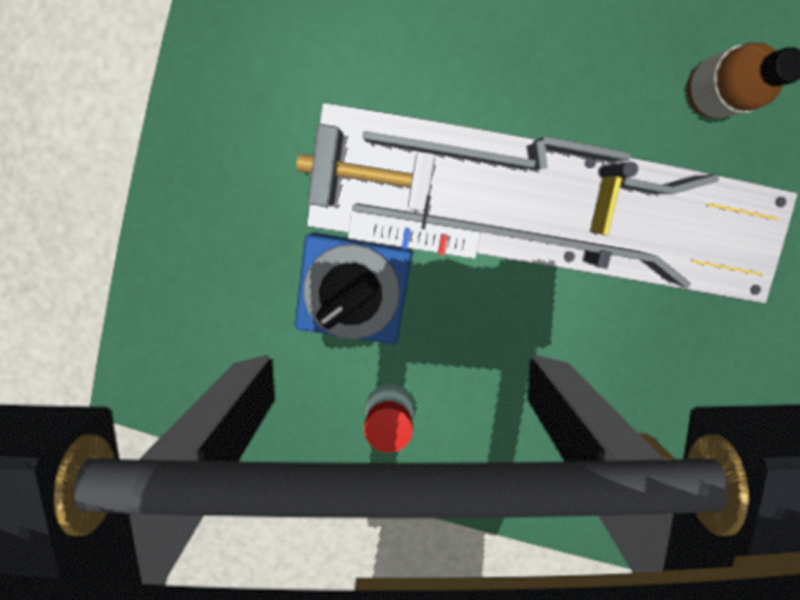

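Wrist view (800-px scale): the plate corners are at (323,104), (797,193) and (767,302), the pointer tip at (424,228), the red clip at (443,244) and the blue clip at (407,238). The knob bar runs from (322,324) to (378,275), with its white index line at the lower left. The jar cap is at (388,426).

```bash
python3 - <<'E'
from h import *; import json
c=json.load(open("k1.json")); im=cv2.imread("pics/k1.png"); s=.64
P=lambda u,v,z:onz(c,u*s,v*s,z)[:2]*1000
L=np.array([[205,-43],[-153,-43],[-153,43]]);W=np.array([P(323,104,.006),P(797,193,.006),P(767,302,.006)])
lc,wc=L.mean(0),W.mean(0); a=L-lc;b=W-wc
th=np.arctan2((a[:,0]*b[:,1]-a[:,1]*b[:,0]).sum(),(a*b).sum()); R=np.array([[np.cos(th),-np.sin(th)],[np.sin(th),np.cos(th)]])
o=wc-R@lc; print("yaw",np.degrees(th),"o",o,"res",W-(L@R.T+o))
ld=lambda p:R.T@(p-o)
hsv=cv2.cvtColor(im,cv2.COLOR_BGR2HSV)
def cen(m,x0,y0,x1,y1):
    k=np.zeros_like(m);k[y0:y1,x0:x1]=m[y0:y1,x0:x1];ys,xs=np.nonzero(k);return xs.mean(),ys.mean(),len(xs)
red=cv2.inRange(hsv,(0,120,60),(8,255,255))|cv2.inRange(hsv,(172,120,60),(180,255,255))
u,v,n=cen(red,270,140,300,170); print("red",u,v,n,ld(onz(c,u,v,.041)[:2]*1000))
print("pointer",ld(P(424,228,.0395)),"blueclip",ld(P(407,238,.041)))
print("line",ld(P(320,323,.068)),ld(P(341,307,.068)))
print("knob axis world",R@[165,82]+o, "jar",ld(P(388,428,.048)))
cr=im[130:225,180:310]; cv2.imwrite("pics/kc.png",cv2.resize(cr,None,fx=6,fy=6,interpolation=cv2.INTER_CUBIC))
E
```

```text
yaw 99.01036459738633 o [607.64462437  57.67708096] res [[ 0.14098856 -0.24128412]
 [-0.65181249  0.58791869]
 [ 0.51082393 -0.34663457]]
red 282.8536585365854 156.02439024390245 41 [109.99120827  36.92199169]
pointer [123.34428244  28.65895937] blueclip [133.42206244  36.76912446]
line [179.99284389  95.5960171 ] [168.18474715  83.26178988]
knob axis world [500.81533551 207.79870845] jar [125.78612191 170.05455315]
```

View pics/kc.png

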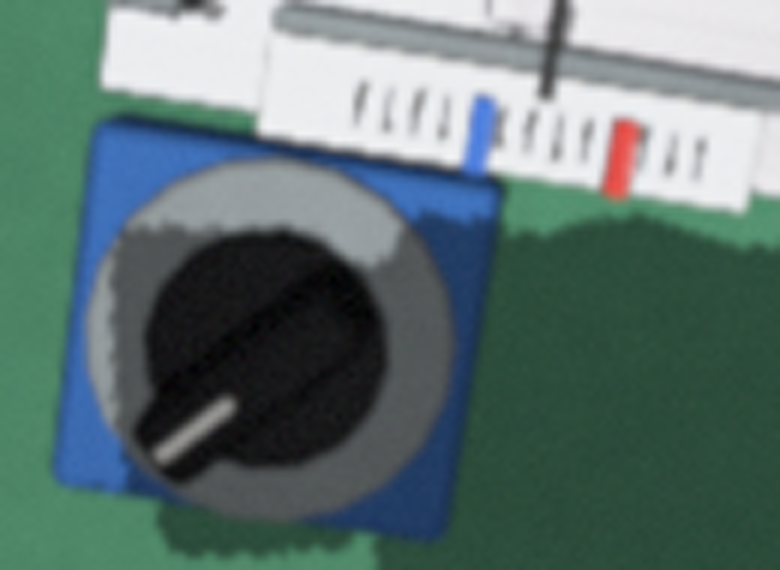

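The pointer is at loader x 123.3 and red at 110.0, so the knob must turn about 96° counterclockwise. I'll turn the tool to yaw ≈148° first, which keeps the last joint in range for that turn.

>>> carry_out([
  [0,[0,0,0],-8.1],
  [0,[0,0,0],-8.1],
  [0,[0,0,0],-8.1],
  [0,[0,0,0],-8.1],
  [0,[0,0,0],-8.1],
  [0,[0,0,0],-8.1],
  [0,[0,0,0],-8.1],
  [0,[0,0,0],-8.1],
])

```text
time: 2.75
tool_pos: [0.5144, 0.1737, 0.1868]
ee_rot: [3.141, 0.0, 1.445]
wrist_force: [0.0, -0.1, -0.5]
width: 0.0937
finger_force: 0.0
```

>>> carry_out([
  [0,[0,0,0],-8.1],
  [0,[0,0,0],-8.1],
  [0,[0,0,0],-8.1],
  [0,[0,0,0],-8.1],
  [0,[0,0,0],-8.1],
  [0,[0,0,0],-8.1],
  [0,[0,0,0],-8.1],
  [0,[0,0,0],-8.1],
])

```text
time: 3.55
tool_pos: [0.5144, 0.1737, 0.1868]
ee_rot: [3.141, 0.001, 2.576]
wrist_force: [0.3, 0.0, 0.2]
width: 0.0939
finger_force: 0.0
```

```bash
cat > to.py <<'E'
# tool-frame shift (mm) and twist (deg) to a world target: x y z(mm) yaw(deg)
import sys
from h import *
from scipy.spatial.transform import Rotation as R
t=[float(a) for a in sys.argv[1:]]; o=robot.get_obs()
M=R.from_euler("xyz",o["ee_rot"]).as_matrix(); y=np.degrees(o["ee_rot"][2])
print("t",round(o["time"],2),"pos",np.round(o["tool_pos"]*1000,1),"yaw",round(y,2),"j",np.round(o["joint_positions"],2))
if t: print("shift",np.round(M.T@(np.array(t[:3])-o["tool_pos"]*1000),1),"twist",round(-((t[3]-y+180)%360-180),2))
E
python3 to.py 501 208 120 148
```

```text
t 3.55 pos [514.4 173.7 186.8] yaw 147.57 j [ 0.22  0.07  1.39 -0.    1.68 -0.78]
shift [29.8 21.7 66.8] twist -0.43
```

>>> carry_out([
  [60,[15,11,33],0],
  [60,[15,11,34],0],
  [60,[0,0,0],0],
  [60,[0,0,0],0],
])

```text
time: 3.95
tool_pos: [0.5012, 0.209, 0.1197]
ee_rot: [-3.141, 0.0, 2.572]
wrist_force: [0.7, 0.7, 0.3]
width: 0.0719
finger_force: 0.0
```

```bash
python3 snap.py k2; python3 to.py 501 208 56 148
```

```text
4.0 [0.50238307 0.20924521 0.12104608] [3.14028104e+00 2.31561018e-03 2.57123758e+00]
t 4.0 pos [502.4 209.2 121. ] yaw 147.32 j [ 0.29  0.09  1.49 -0.    1.55 -0.71]
shift [ 0.6 -1.9 65. ] twist -0.68
```

View pics/k2_big.png

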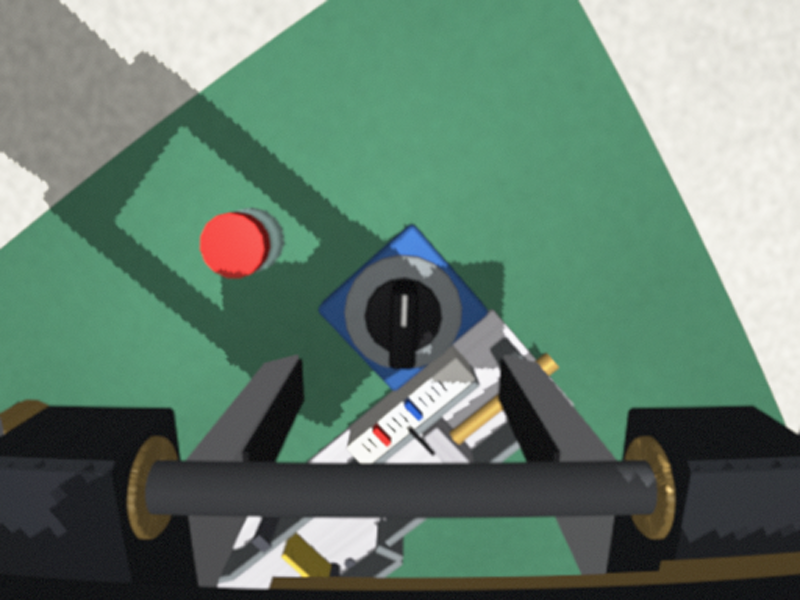

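The bar is vertical in the picture, from (404,282) to (402,367), and centred between the fingers (middle u≈400), so yaw is right. The jar at (235,244) is clear. I'll check the centre, descend and grip.

```bash
python3 - <<'E'
from h import *; import json
c=json.load(open("k2.json")); s=.64
for p in[(404,284),(403,366)]: print(onz(c,p[0]*s,p[1]*s,.068)*1000)
E
```

```text
[482.07835179 222.83798889  68.        ]
[517.57655879 199.57450955  68.        ]
```

>>> carry_out([
  [110,[0,-1,20],0],
  [110,[0,0,20],0],
  [110,[0,0,15],0],
  [110,[0,0,0],0],
])

```text
time: 4.4
tool_pos: [0.5005, 0.2086, 0.0633]
ee_rot: [-3.14, -0.001, 2.572]
wrist_force: [-0.3, -0.6, -0.6]
width: 0.0532
finger_force: 0.0
```

>>> carry_out([
  [110,[0.5,0.5,7],0],
  [255,[0,0,0],0],
  [255,[0,0,0],0],
  [255,[0,0,0],0],
  [255,[0,0,0],0],
  [255,[0,0,0],0],
])

```text
time: 5.0
tool_pos: [0.5009, 0.2105, 0.0574]
ee_rot: [3.141, 0.0, 2.573]
wrist_force: [-0.3, -0.2, -0.3]
width: 0.0168
finger_force: 0.0
```

```bash
python3 to.py; python3 -c "
from h import *;o=robot.get_obs();print(o['width'],o['finger_force'],o['wrist_force'],o['wrist_torque'])"
```

```text
t 5.0 pos [500.9 210.5  57.4] yaw 147.42 j [ 0.29  0.13  1.58 -0.    1.43 -0.71]
0.01680566207219923 0.0 [-0.25620198 -0.19152959 -0.33754285] [ 0.06468745 -0.12184046  0.01583356]
```

>>> carry_out([
  [255,[0,0,0],0],
  [255,[0,0,0],0],
  [255,[0,0,0],0],
  [255,[0,0,0],-4],
  [255,[0,0,0],-6],
  [255,[0,0,0],-6],
  [255,[0,0,0],-6],
  [255,[0,0,0],-6],
])

```text
time: 5.8
tool_pos: [0.5007, 0.2104, 0.0571]
ee_rot: [-3.142, -0.0, 3.066]
wrist_force: [-1.1, -0.2, -0.3]
width: 0.0004
finger_force: 0.0
```

>>> carry_out([
  [255,[0,0,0],-7],
  [255,[0,0,0],-7],
  [255,[0,0,0],-7],
  [255,[0,0,0],-7],
  [255,[0,0,0],-7],
  [255,[0,0,0],-7],
  [255,[0,0,0],-7],
  [255,[0,0,0],-7],
])

```text
time: 6.6
tool_pos: [0.5007, 0.2104, 0.0571]
ee_rot: [-3.142, -0.0, -2.239]
wrist_force: [0.7, 0.4, 0.5]
width: 0.0001
finger_force: 0.0
```

>>> carry_out([
  [255,[0,0,0],-6],
  [255,[0,0,0],-3],
  [255,[0,0,0],-1],
  [255,[0,0,0],0],
  [255,[0,0,0],0],
])

```text
time: 7.1
tool_pos: [0.5008, 0.2104, 0.0571]
ee_rot: [-3.142, -0.0, -2.071]
wrist_force: [-0.8, 0.4, -0.2]
width: 0.0
finger_force: 0.0
```

```bash
python3 to.py; python3 snap.py k3;python3 - <<'E'
from h import *
im=robot.snapshot("top"); cv2.imwrite("pics/t3.png",im)
w=cv2.imread("pics/k3_big.png")
cv2.imwrite("pics/c3.png",np.hstack([cv2.resize(w,(480,360)),cv2.resize(im[170:230,130:190],(320,360),interpolation=cv2.INTER_CUBIC)]))
E
```

```text
t 7.1 pos [500.8 210.4  57.1] yaw -118.64 j [ 0.29  0.13  1.58 -0.    1.43 -2.35]
7.15 [0.50076881 0.21040127 0.05714799] [-3.14152573e+00 -5.53974894e-05 -2.07040714e+00]
```

View pics/c3.png

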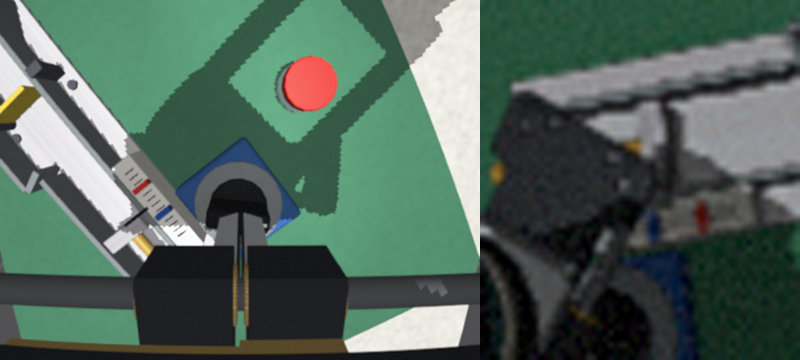

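The fingers closed on nothing (width 0) and the pointer at (130,220) looks unmoved. I'll find out where the knob is relative to the fingertips.

```bash
python3 - <<'E'
from h import *; import json
from scipy.spatial.transform import Rotation as R
c=json.load(open("k3.json")); o=robot.get_obs()
M=R.from_euler("xyz",o["ee_rot"]).as_matrix()
for dz in(-.005,0,.014): print("tcp+",dz,np.array(proj(c,o["tool_pos"]+M@[0,0,dz])))
for z in(.038,.068): print("knob axis z",z,proj(c,[.5003,.2095,z]))
c2=json.load(open("k2.json"))
print("k2 tips y+-36",[proj(c2,np.array([.5024,.2092,.121])+R.from_euler("xyz",[np.pi,0,2.571]).as_matrix()@[0,s*.036,.014]) for s in(-1,1)])
p=lambda u,v,z:onz(c,u*512/480,v*512/480,z)[:2]*1000
th=np.radians(99);x=np.array([np.cos(th),np.sin(th)]);O=np.array([607.6,57.7])
for n,u,v,z in[("ptr",145,208,.0395),("red",142,187,.041),("blue",163,213,.041)]: print(n,(p(u,v,z)-O)@x)
im=cv2.imread("pics/k3.png"); cv2.imwrite("pics/c4.png",cv2.resize(im[140:270,100:340],(800,433),interpolation=cv2.INTER_CUBIC))
E
```

```text
tcp+ -0.005 [255.36668569 234.86658345]
tcp+ 0 [255.38964489 232.25424394]
tcp+ 0.014 [255.44866141 225.54280245]
knob axis z 0.038 (np.float64(255.4151633561586), np.float64(221.93859072090427))
knob axis z 0.068 (np.float64(255.27716067150556), np.float64(236.56609155038933))
k2 tips y+-36 [(np.float64(204.46595979558288), np.float64(227.8266372877266)), (np.float64(311.6587905961969), np.float64(227.9306164836717))]
ptr 124.0597326073349
red 110.90912491811207
blue 134.94964810458455
```

View pics/c4.png

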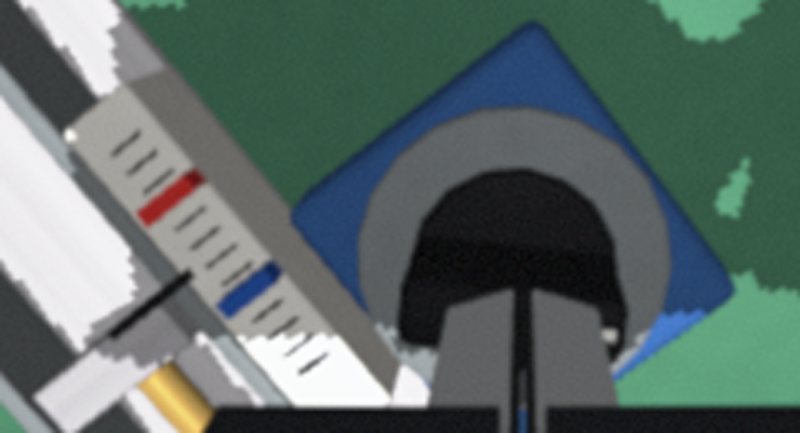

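```bash
python3 - <<'E'
from h import *; print(robot.tcp_to_tips,[a for a in dir(robot) if a[0]!='_'])
c=robot.get_calibration("side"); im=robot.snapshot("side"); 
u,v=map(int,proj(c,[.5,.21,.06])); print(u,v,proj(c,[.5008,.2104,.043]),proj(c,[.5008,.2104,.078]))
cv2.imwrite("pics/s4.png",cv2.resize(im[v-60:v+40,u-60:u+60],None,fx=6,fy=6,interpolation=cv2.INTER_CUBIC))
E
```

```text
0.014 ['IKError', 'close_job', 'get_calibration', 'get_obs', 'snapshot', 'tcp_to_tips']
318 308 (np.float64(317.27644758109534), np.float64(313.3077308354939)) (np.float64(318.93330054630064), np.float64(302.6568082992899))
```

View pics/s4.png

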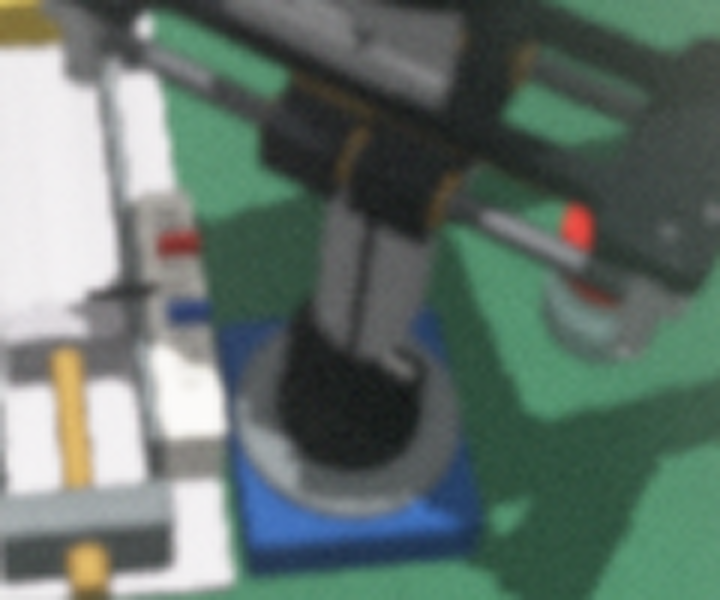

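The fingertips don't match the stated 14 mm ahead of the TCP. Three cues in the wrist pictures put them about 20 mm *behind* it, roughly 34 mm higher than stated: the apparent jaw gap, the pad width and the tip's image row. The side view agrees, with the fingers ending at the bar top and no contact force. So they closed above the bar. I'll reopen, turn back and descend further in small steps while watching the force.

>>> carry_out([
  [110,[0,0,-10],0],
  [110,[0,0,0],8.5],
  [110,[0,0,0],8.5],
  [110,[0,0,0],8.5],
  [110,[0,0,0],8.5],
  [110,[0,0,0],8.5],
  [110,[0,0,0],8.5],
  [110,[0,0,0],8.5],
])

```text
time: 8.05
tool_pos: [0.5011, 0.2105, 0.0681]
ee_rot: [3.141, 0.001, -3.115]
wrist_force: [0.3, -0.2, 0.0]
width: 0.0531
finger_force: 0.0
```

>>> carry_out([
  [110,[0,0,0],8.5],
  [110,[0,0,0],8.5],
  [110,[0,0,0],8.5],
  [110,[0,0,0],8.5],
  [110,[0,0,10],0],
  [110,[0,0,7],0],
  [110,[0,0,0],0],
])

```text
time: 8.75
tool_pos: [0.4995, 0.21, 0.0483]
ee_rot: [-3.139, -0.002, 2.583]
wrist_force: [0.0, -0.5, -0.2]
width: 0.0532
finger_force: 0.0
```

```bash
python3 to.py 500.3 209.5 25 147.4;python3 - <<'E'
from h import *
c=robot.get_calibration("wrist");im=robot.snapshot("wrist");cv2.imwrite("pics/k5.png",cv2.resize(im,(640,480)))
o=robot.get_obs();print(o["width"],o["wrist_force"])
E
```

```text
t 8.75 pos [499.5 210.   48.3] yaw 148.02 j [ 0.29  0.14  1.59 -0.    1.41 -0.72]
shift [-1.   0.1 23.3] twist 0.62
0.05327133508993581 [ 0.01407361 -0.62682703 -1.00235808]
```

View pics/k5.png

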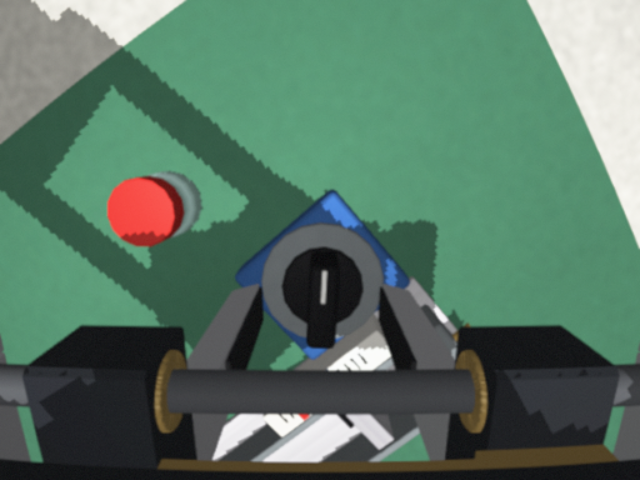

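The bar is centred between the jaws in this view: bar at u≈322, tips at (262,290) and (380,285), jar at (147,210) clear. I'll descend in part and close to test.

>>> carry_out([
  [110,[0,0,8],0.5],
  [110,[0,0,6],0],
  [110,[0,0,0],0],
  [255,[0,0,0],0],
  [255,[0,0,0],0],
  [255,[0,0,0],0],
  [255,[0,0,0],0],
  [255,[0,0,0],0],
])

```text
time: 9.6
tool_pos: [0.5009, 0.2104, 0.0363]
ee_rot: [3.141, 0.0, 2.573]
wrist_force: [0.1, -0.5, -0.0]
width: 0.0172
finger_force: 0.0
```

>>> carry_out([
  [255,[0,0,0],0],
  [255,[0,0,0],0],
  [255,[0,0,0],0],
])

```text
time: 9.9
tool_pos: [0.5008, 0.2102, 0.0363]
ee_rot: [-3.141, 0.0, 2.573]
wrist_force: [-0.4, -0.8, 2.3]
width: 0.0137
finger_force: 29.8
```

Gripped at width 13.7 mm with 29.8 N, which confirms the offset. Now I'll turn it.

>>> carry_out([
  [255,[0,0,0],-4],
  [255,[0,0,0],-6],
  [255,[0,0,0],-6],
  [255,[0,0,0],-6],
  [255,[0,0,0],-6],
  [255,[0,0,0],-6],
  [255,[0,0,0],-6],
  [255,[0,0,0],-6],
])

```text
time: 10.7
tool_pos: [0.5005, 0.2089, 0.0363]
ee_rot: [-3.139, -0.001, -2.904]
wrist_force: [-1.9, -4.0, 2.7]
width: 0.0135
finger_force: 29.9
```

>>> carry_out([
  [255,[0,0,0],-6],
  [255,[0,0,0],-6],
  [255,[0,0,0],-6],
  [255,[0,0,0],-6],
  [255,[0,0,0],-6],
  [255,[0,0,0],-6],
  [255,[0,0,0],-6],
  [255,[0,0,0],0],
])

```text
time: 11.5
tool_pos: [0.5012, 0.2079, 0.0363]
ee_rot: [-3.138, -0.004, -2.174]
wrist_force: [-0.4, -6.0, 1.2]
width: 0.014
finger_force: 29.8
```

```bash
cat > ptr.py <<'E'
# pointer and red clip along the loader, from the wrist picture: profile strips in the loader frame
from h import *
c=robot.get_calibration("wrist"); im=robot.snapshot("wrist").astype(float)
th=np.radians(99.0);x=np.array([np.cos(th),np.sin(th)]);y=np.array([-x[1],x[0]]);O=np.array([607.6,57.7])
def strip(ly,z,xs):
    uv=np.array([[proj(c,np.r_[(O+a*x+b*y)/1000,z]) for a in xs] for b in ly],np.float32)
    return cv2.remap(im,uv[...,0],uv[...,1],1).mean(0)
xs=np.arange(90,150,.5)
s=strip(np.arange(33,41,1.),.044,xs); r=s[:,2]-s[:,:2].max(1); b=s[:,0]-s[:,2]
for n,q in(("red",r),("blue",b)):
    w=np.clip(q-q.max()*.5,0,None); print(n,q.max().round(),(w*xs).sum()/w.sum())
s=strip(np.arange(24,28,1.),.0395,xs).max(1); d=np.median(s)-s
print("ptr profile (x:darkness)",[(a,int(v)) for a,v in zip(xs[::4],s[::4])]); i=s.argmin(); print("min",xs[i],s[i])
o=robot.get_obs();print(o["width"],o["finger_force"],np.degrees(o["ee_rot"][2]),o["joint_positions"][5],o["wrist_torque"])
cv2.imwrite("pics/ptr%d.png"%(o["time"]*100),im)
E
python3 ptr.py
```

```text
red 116.0 110.32031855976821
blue 97.0 134.54942198162328
ptr profile (x:darkness) [(np.float64(90.0), 156), (np.float64(92.0), 122), (np.float64(94.0), 108), (np.float64(96.0), 95), (np.float64(98.0), 96), (np.float64(100.0), 96), (np.float64(102.0), 97), (np.float64(104.0), 99), (np.float64(106.0), 100), (np.float64(108.0), 97), (np.float64(110.0), 96), (np.float64(112.0), 27), (np.float64(114.0), 92), (np.float64(116.0), 98), (np.float64(118.0), 98), (np.float64(120.0), 97), (np.float64(122.0), 99), (np.float64(124.0), 99), (np.float64(126.0), 100), (np.float64(128.0), 100), (np.float64(130.0), 101), (np.float64(132.0), 133), (np.float64(134.0), 164), (np.float64(136.0), 142), (np.float64(138.0), 79), (np.float64(140.0), 32), (np.float64(142.0), 26), (np.float64(144.0), 25), (np.float64(146.0), 26), (np.float64(148.0), 25)]
min 143.5 24.595703125
0.013645162979570984 29.84855890274048 -124.61149438912268 -2.244736072757658 [-1.0666108  -0.07173851 -0.04266467][ WARN:0@1.960] global loadsave.cpp:1063 imwrite_ Unsupported depth image for selected encoder is fallbacked to CV_8U.
```

>>> carry_out([
  [255,[0,0,0],-4],
  [255,[0,0,0],-4],
  [255,[0,0,0],-3],
  [255,[0,0,0],0],
  [255,[0,0,0],0],
])

```text
time: 12.05
tool_pos: [0.5015, 0.2077, 0.0363]
ee_rot: [-3.139, -0.004, -1.983]
wrist_force: [0.4, -6.8, 1.4]
width: 0.0139
finger_force: 29.8
```

```bash
sed -i 's/^print("ptr profile.*$/m=(xs>100)\&(xs<130); w=np.where(m,np.clip(np.median(s[m])*.7-s,0,None),0); print("ptr",(w*xs).sum()\/w.sum())/' ptr.py; python3 ptr.py 2>/dev/null
```

```text
red 118.0 110.28383388646301
blue 98.0 134.53926272908714
ptr 110.78868656630637
0.013300542637642507 29.836125075817108 -113.6439396674653 -2.4362214732081227 [-1.08310423 -0.18009311 -0.13698687]
```

Pointer 110.8 against red 110.3. I'll release, rise and check again.

>>> carry_out([
  [110,[0,0,0],0],
  [110,[0,0,0],0],
  [110,[0,0,0],0],
  [110,[0,0,0],0],
  [110,[0,0,-30],0],
  [110,[0,0,-50],0],
  [0,[0,0,-50],0],
  [0,[0,0,0],0],
])

```text
time: 12.9
tool_pos: [0.5051, 0.2121, 0.1755]
ee_rot: [-3.129, 0.011, -1.982]
wrist_force: [1.5, -0.2, 0.4]
width: 0.0658
finger_force: 0.0
```

```bash
python3 ptr.py 2>/dev/null; python3 to.py 448 -235 190 -90
```

```text
red 103.0 110.22578169782608
blue 88.0 134.58093897270408
ptr 110.82331439577477
0.0701990319386703 0.0 -113.56608864932083 -2.4363958842037814 [ 0.11703725 -0.08704193 -0.01508983]
t 12.95 pos [503.3 211.5 171.3] yaw -113.57 j [ 0.29  0.07  1.42  0.    1.64 -2.44]
shift [ 431.3 -127.9  -20.6] twist -23.57
```

The pointer held: 110.8 against 110.2. Next is the carrier, turning to yaw ≈157° and then moving over.

>>> carry_out([
  [0,[0,0,0],8.1],
  [0,[0,0,0],8.1],
  [0,[0,0,0],8.1],
  [0,[0,0,0],8.1],
  [0,[0,0,0],8.1],
  [0,[0,0,0],8.1],
  [0,[0,0,0],8.1],
  [0,[0,0,0],8.1],
])

```text
time: 13.75
tool_pos: [0.4996, 0.2103, 0.1637]
ee_rot: [-3.141, -0.004, -3.119]
wrist_force: [-0.4, 0.0, 0.3]
width: 0.094
finger_force: 0.0
```

>>> carry_out([
  [0,[0,0,0],8.1],
  [0,[0,0,0],8.1],
  [0,[0,0,0],8.1],
])

```text
time: 14.05
tool_pos: [0.4996, 0.2103, 0.1637]
ee_rot: [-3.139, -0.003, 2.74]
wrist_force: [-1.1, 0.1, -0.5]
width: 0.0939
finger_force: 0.0
```

```bash
python3 to.py 448 -295 190 157
```

```text
t 14.05 pos [499.6 210.3 163.7] yaw 156.99 j [ 0.29  0.08  1.42  0.    1.64 -0.88]
shift [-149.9 -485.3  -25.6] twist -0.01
```

>>> carry_out([
  [0,[-13,-44,-5],0],
  [0,[-13,-44,-5],0],
  [0,[-14,-44,-5],0],
  [0,[-14,-44,-5],0],
  [0,[-14,-44,-5],0],
  [0,[-14,-44,0],0],
  [0,[-14,-44,0],0],
  [0,[-14,-44,0],0],
])

```text
time: 14.85
tool_pos: [0.4652, -0.158, 0.1892]
ee_rot: [3.141, -0.003, 2.746]
wrist_force: [0.2, -0.8, -0.3]
width: 0.0939
finger_force: 0.0
```

>>> carry_out([
  [0,[-14,-44,0],0],
  [0,[-14,-44,0],0],
  [0,[-12,-45,0],0],
  [0,[0,0,0],0],
  [0,[0,0,0],0],
])

```text
time: 15.35
tool_pos: [0.4511, -0.2948, 0.1889]
ee_rot: [3.14, -0.004, 2.744]
wrist_force: [-0.3, 1.0, 1.0]
width: 0.0939
finger_force: 0.0
```

```bash
cat > car.py <<'E'
# orange strips seen by the wrist camera, as rectangles on z; each with its surroundings' colour
from h import *; import sys
z=float(sys.argv[1])
c=robot.get_calibration("wrist"); im=robot.snapshot("wrist"); hsv=cv2.cvtColor(im,cv2.COLOR_BGR2HSV)
m=cv2.inRange(hsv,(5,130,80),(18,255,255))
for k in cv2.findContours(m,0,2)[0]:
    if cv2.contourArea(k)<60: continue
    ring=cv2.dilate(cv2.drawContours(np.zeros_like(m),[k],-1,255,-1),np.ones((9,9)))&~cv2.dilate(m,np.ones((3,3)))
    b=cv2.boxPoints(cv2.minAreaRect(k)); w=np.array([onz(c,*p,z)[:2]*1000 for p in b])
    (x,y),(a,bb),t=cv2.minAreaRect(w.astype(np.float32)); 
    e=max((w[1]-w[0],w[2]-w[1]),key=np.linalg.norm)
    print("c",w.mean(0).round(1),"size",round(a,1),round(bb,1),"axis",np.degrees(np.arctan2(e[1],e[0])).round(1)%180,"px",b.mean(0).round(),"ring",np.round(cv2.mean(im,ring)[:3]))
E
python3 car.py .034; python3 to.py
```

```text
c [ 523.3 -378.5] size 17.5 36.1 axis 126.6 px [214. 271.] ring [165.  75. 130.]
c [ 547.5 -262. ] size 17.4 35.5 axis 119.0 px [315. 252.] ring [167.  78. 133.]
c [ 451.4 -294.3] size 16.8 33.2 axis 144.6 px [257. 187.] ring [120. 118. 121.]
t 15.4 pos [ 451.6 -293.9  189.5] yaw 157.3 j [-0.68  0.06  1.39  0.    1.69 -1.86]
```

```bash
python3 - <<'E'
from h import *
c=robot.get_calibration("wrist"); im=robot.snapshot("wrist"); hsv=cv2.cvtColor(im,cv2.COLOR_BGR2HSV)
print(hsv[150:225:12,225:290:8].tolist()[3])
def ax(m,n):
    ks=[k for k in cv2.findContours(m,0,2)[0] if cv2.pointPolygonTest(k,(257,187),False)>=0]
    k=max(ks,key=cv2.contourArea)
    w=np.array([onz(c,*p[0],.034)[:2]*1000 for p in k],np.float32)
    r=cv2.minAreaRect(w); l=cv2.fitEllipse(w); M=cv2.moments(w)
    a=.5*np.arctan2(2*M["mu11"],M["mu20"]-M["mu02"]); print(n,r,l,M["m10"]/M["m00"],M["m01"]/M["m00"],np.degrees(a)%180)
ax(cv2.inRange(hsv,(5,130,80),(18,255,255)),"strip")
g=cv2.inRange(hsv,(0,0,80),(180,60,255))|cv2.inRange(hsv,(5,130,80),(18,255,255)); g=cv2.morphologyEx(g,cv2.MORPH_CLOSE,np.ones((7,7)))
ax(g,"body")
E
```

```text
[[74, 112, 75], [75, 112, 73], [150, 2, 135], [11, 184, 132], [12, 195, 131], [7, 34, 128], [96, 6, 228], [75, 107, 76], [74, 109, 75]]
strip ((451.37823486328125, -294.39276123046875), (16.59808921813965, 33.03678512573242), 54.9825553894043) ((451.0730895996094, -294.2410583496094), (18.003889083862305, 41.22712326049805), 55.43393325805664) 451.3359524890017 -294.3731080836095 144.89244072431606
body ((451.100830078125, -293.91558837890625), (40.020198822021484, 60.819313049316406), 55.67251968383789) ((450.582275390625, -293.9748229980469), (41.62481689453125, 62.34886169433594), 56.698482513427734) 450.758846075478 -293.9958560995971 146.20495335531388
```

The carrier is at (451,-294) with axis 145°, and the grey ring around the strip confirms it is the silver one. I'll turn 12° and descend.

>>> carry_out([
  [0,[0,0,40],6],
  [0,[0,0,40],6],
  [0,[0,0,40],0],
  [0,[0,0,40],0],
  [0,[0,0,20],0],
  [0,[0,0,11],0],
  [0,[0,0,0],0],
])

```text
time: 16.15
tool_pos: [0.4515, -0.2929, -0.0012]
ee_rot: [3.141, -0.003, 2.538]
wrist_force: [0.3, 0.3, -0.8]
width: 0.0942
finger_force: 0.0
```

```bash
python3 to.py 451 -294.2 -2 145.3
```

```text
t 16.15 pos [ 451.5 -292.9   -1.2] yaw 145.43 j [-0.68  0.18  1.65  0.    1.31 -1.65]
shift [-0.3 -1.4  0.8] twist 0.13
```

>>> carry_out([
  [120,[0,-1,0],0],
  [255,[0,0,0],0],
  [255,[0,0,0],0],
  [255,[0,0,0],0],
  [255,[0,0,0],0],
  [255,[0,0,0],0],
  [255,[0,0,0],0],
  [255,[0,0,0],0],
])

```text
time: 16.95
tool_pos: [0.4516, -0.2956, 0.0002]
ee_rot: [3.141, -0.0, 2.536]
wrist_force: [-0.1, 1.1, 0.5]
width: 0.0375
finger_force: 30.0
```

>>> carry_out([
  [255,[0,0,0],0],
  [255,[0,0,-20],0],
  [255,[0,0,-30],0],
  [255,[0,0,-40],0],
  [255,[0,0,-40],0],
  [255,[0,0,0],0],
])

```text
time: 17.55
tool_pos: [0.4544, -0.2983, 0.1368]
ee_rot: [-3.14, 0.013, 2.536]
wrist_force: [-0.5, -0.5, -1.4]
width: 0.0379
finger_force: 30.0
```

```bash
python3 car.py .164; python3 to.py 626 -61 129 99
```

```text
c [ 465.9 -325.7] size 9.4 8.4 axis 55.6 px [229. 290.] ring [125.  90. 111.]
c [ 482.  -260.5] size 10.3 20.7 axis 119.1 px [341. 251.] ring [156.  80. 126.]
c [ 456.1 -299.7] size 18.8 35.9 axis 146.1 px [256. 252.] ring [132. 130. 132.]
t 17.6 pos [ 453.  -297.1  133.2] yaw 145.31 j [-0.68  0.08  1.48 -0.    1.57 -1.65]
shift [ -7.9 292.6   4. ] twist 46.31
```

>>> carry_out([
  [255,[0,0,0],7.7],
  [255,[0,0,0],7.7],
  [255,[0,0,0],7.7],
  [255,[0,0,0],7.7],
  [255,[0,0,0],7.7],
  [255,[0,0,0],7.8],
  [255,[0,0,0],0],
])

```text
time: 18.3
tool_pos: [0.4501, -0.2947, 0.1269]
ee_rot: [-3.138, -0.004, 1.728]
wrist_force: [-0.3, 0.2, -1.5]
width: 0.0383
finger_force: 30.0
```

>>> carry_out([
  [255,[30,30,0],0],
  [255,[35,35,0],0],
  [255,[35,35,0],0],
  [255,[35,35,0],0],
  [255,[35,35,0],0],
  [255,[30,30,0],0],
  [255,[0,0,0],0],
  [255,[0,0,0],0],
])

```text
time: 19.1
tool_pos: [0.6169, -0.066, 0.1278]
ee_rot: [-3.137, -0.0, 1.732]
wrist_force: [-0.2, -1.1, -2.3]
width: 0.0377
finger_force: 30.0
```

```bash
python3 to.py 626.1 -58.8 60 99; python3 car.py .170
python3 - <<'E'
from h import *
# re-find the yellow apron lines to check the lane's centre line
c=robot.get_calibration("wrist"); im=robot.snapshot("wrist"); hsv=cv2.cvtColor(im,cv2.COLOR_BGR2HSV)
m=cv2.inRange(hsv,(20,60,90),(35,255,255))
th=np.radians(99.0);x=np.array([np.cos(th),np.sin(th)]);y=np.array([-x[1],x[0]]);O=np.array([607.6,57.7])
for k in cv2.findContours(m,0,2)[0]:
    if len(k)<6: continue
    w=np.array([onz(c,*p[0],.0065)[:2]*1000-O for p in k]); q=np.c_[w@x,w@y]; print(len(k),q.min(0).round(1),q.max(0).round(1),q.mean(0).round(1))
cv2.imwrite("pics/ap.png",im)
E
```

```text
t 19.1 pos [616.9 -66.  127.8] yaw 99.25 j [-0.2   0.26  1.28 -0.    1.6  -0.36]
shift [ 5.6 10.5 67.7] twist 0.25
c [616.  -62.8] size 17.1 32.6 axis 100.0 px [256. 252.] ring [135. 133. 136.]
c [668.7   4.6] size 21.0 23.2 axis 93.0 px [390. 137.] ring [ 90. 106.  83.]
9 [-291.9  -86.6] [-285.3  -84. ] [-288.7  -85.4]
71 [-302.8  -96.7] [-233.8  -85.6] [-269.7  -91.1]
60 [-303.8  109.1] [-234.6  119.3] [-269.   114.4]
8 [-208.1  196.7] [-203.4  200.8] [-205.6  198.4]
97 [-213.   184.8] [-174.   254.5] [-192.7  210.1]
19 [-141.3  -22.7] [-81.6 -20.2] [-116.2  -21.4]
12 [-119.    20.7] [-81.8  22.7] [-97.6  21.8]
72 [-109.9  186.7] [-64.8 242.2] [-87.1 212.2]
17 [ -0.3 -29.9] [ 8.5 13.1] [  4.3 -12.6]
```

The yellow apron lines measure at loader y −21.4 and +21.8, so the frame is good. I'll lower onto the apron at x≈−118.

>>> carry_out([
  [255,[5.5,10.5,20],0],
  [255,[0,0,30],0],
  [255,[0,0,30],0],
  [255,[0,0,20],0],
  [255,[0,0,10],0],
  [255,[0,0,0],0],
])

```text
time: 19.8
tool_pos: [0.6253, -0.0609, 0.0183]
ee_rot: [-3.138, -0.001, 1.727]
wrist_force: [0.1, -0.6, -1.3]
width: 0.0376
finger_force: 30.0
```

```bash
python3 to.py 626.1 -58.8 7 99; python3 car.py .057
```

```text
t 19.8 pos [625.3 -60.9  18.3] yaw 98.93 j [-0.19  0.35  1.4  -0.    1.4  -0.34]
shift [ 1.9  1.1 11.3] twist -0.07
c [624.7 -59.1] size 17.5 33.3 axis 99.7 px [256. 252.] ring [132. 130. 132.]
c [713.3   8.1] size 36.7 40.0 axis 90.4 px [454. 151.] ring [66. 84. 69.]
```

>>> carry_out([
  [255,[1,1,6],0],
  [255,[0,0,4],0],
  [255,[0,0,1],0],
  [255,[0,0,0],0],
])

```text
time: 20.25
tool_pos: [0.6281, -0.0586, 0.0093]
ee_rot: [3.141, 0.0, 1.728]
wrist_force: [-0.3, 0.3, -2.5]
width: 0.0382
finger_force: 30.0
```

```bash
python3 to.py 626.1 -58.8 7 99
```

```text
t 20.25 pos [628.1 -58.6   9.3] yaw 99.02 j [-0.18  0.36  1.41 -0.    1.38 -0.34]
shift [ 0.1 -2.   2.3] twist 0.02
```

>>> carry_out([
  [255,[0,-1,1.5],0],
  [255,[0,0,1],0],
  [255,[0,0,0],0],
])

```text
time: 20.55
tool_pos: [0.6269, -0.0588, 0.0065]
ee_rot: [-3.141, -0.0, 1.728]
wrist_force: [0.1, -0.7, -2.5]
width: 0.0379
finger_force: 30.0
```

>>> carry_out([
  [120,[0,0,0],0],
  [120,[0,0,0],0],
  [120,[0,0,0],0],
  [120,[0,0,-20],0],
  [120,[0,0,-40],0],
  [120,[0,0,-40],0],
  [120,[0,0,0],0],
])

```text
time: 21.25
tool_pos: [0.6316, -0.0596, 0.1153]
ee_rot: [3.128, 0.005, 1.728]
wrist_force: [0.3, 0.1, 0.8]
width: 0.0501
finger_force: 0.0
```

```bash
cat >> h.py <<'E'
th=np.radians(99.0);X=np.array([np.cos(th),np.sin(th)]);Y=np.array([-X[1],X[0]]);O=np.array([607.6,57.7])
def lo(p): return np.array([(p[:2]-O)@X,(p[:2]-O)@Y])
E
python3 to.py 626.1 -58.8 110 99; python3 car.py .040;python3 -c "
from h import *
c=robot.get_calibration('wrist');im=robot.snapshot('wrist');hsv=cv2.cvtColor(im,cv2.COLOR_BGR2HSV)
m=cv2.inRange(hsv,(5,130,80),(18,255,255))
for k in cv2.findContours(m,0,2)[0]:
    if cv2.contourArea(k)<60: continue
    M=cv2.moments(k);print(lo(onz(c,M['m10']/M['m00'],M['m01']/M['m00'],.04)*1000))
"
```

```text
t 21.25 pos [631.6 -59.6 115.3] yaw 99.01 j [-0.18  0.28  1.28 -0.    1.56 -0.34]
shift [ 1.7 -5.3  5.2] twist 0.01
c [626.  -58.7] size 16.4 33.3 axis 99.1 px [250. 201.] ring [144. 142. 145.]
c [719.9   8.4] size 38.4 41.9 axis 90.3 px [373. 140.] ring [ 89. 105.  83.]
[-117.2054795     0.28027717]
[-65.43993511 -99.84495385]
```

The carrier sits at loader (−117.2, 0.3) with axis 99.1°. I'll close the fingers, turn so that tool y runs along the lane, and go behind it.

>>> carry_out([
  [255,[-10,0,0],-8.2],
  [255,[0,0,0],-8.2],
  [255,[0,0,0],-8.2],
  [255,[0,0,0],-8.2],
  [255,[0,0,0],-8.2],
  [255,[0,0,0],-8.2],
  [255,[0,0,0],-8.2],
  [255,[0,0,0],-8.2],
])

```text
time: 22.15
tool_pos: [0.6272, -0.0685, 0.1038]
ee_rot: [-3.141, -0.005, 2.879]
wrist_force: [-0.2, 0.2, 0.1]
width: 0.0006
finger_force: 0.0
```

>>> carry_out([
  [255,[0,0,0],-8.2],
  [255,[0,0,0],-8.2],
  [255,[0,0,0],-8],
  [255,[0,0,0],0],
])

```text
time: 22.55
tool_pos: [0.6273, -0.0685, 0.1041]
ee_rot: [3.14, -0.004, -2.985]
wrist_force: [0.4, 0.3, 0.6]
width: 0.0002
finger_force: 0.0
```

```bash
python3 to.py 635.1 -116.1 -3 189
```

```text
t 22.55 pos [627.3 -68.5 104.1] yaw -171.01 j [-0.2   0.3   1.29 -0.    1.56 -1.93]
shift [ -0.7 -48.4 107. ] twist -0.01
```

>>> carry_out([
  [255,[-1,-30,0],0],
  [255,[0,-25,0],0],
  [255,[0,0,40],0],
  [255,[0,0,35],0],
  [255,[0,0,20],0],
  [255,[0,0,10],0],
  [255,[0,0,0],0],
])

```text
time: 23.25
tool_pos: [0.6363, -0.1223, -0.0012]
ee_rot: [3.139, -0.005, -2.986]
wrist_force: [0.4, -0.6, 0.3]
width: 0.0001
finger_force: 0.0
```

```bash
cat > st.py <<'E'
from h import *
o=robot.get_obs(); print(round(o["time"],2),"loader",lo(o["tool_pos"]*1000).round(1),"z",round(o["tool_pos"][2]*1000,1),"F",np.round([*lo(o["wrist_force"][:2]+O),o["wrist_force"][2]],1))
E
python3 st.py
```

```text
23.25 loader [-182.3   -0.2] z -1.2 F [-0.7 -0.3  0.3]
```

>>> carry_out([
  [255,[0,5,0],0],
  [255,[0,5,0],0],
  [255,[0,5,0],0],
  [255,[0,5,0],0],
  [255,[0,5,0],0],
  [255,[0,5,0],0],
  [255,[0,5,0],0],
  [255,[0,5,0],0],
])

```text
time: 24.05
tool_pos: [0.6323, -0.0835, 0.0022]
ee_rot: [-3.141, 0.001, -2.985]
wrist_force: [0.8, -2.4, 1.9]
width: 0.0008
finger_force: 1.1
```

```bash
cat > cz.py <<'E'
from h import *
c=robot.get_calibration('wrist');im=robot.snapshot('wrist');hsv=cv2.cvtColor(im,cv2.COLOR_BGR2HSV)
m=cv2.inRange(hsv,(5,130,60),(18,255,255))
for k in cv2.findContours(m,0,2)[0]:
    if cv2.contourArea(k)<60: continue
    w=np.array([lo(onz(c,*p[0],.04)*1000) for p in k],np.float32)
    if abs(w[:,1].mean())<60 and w[:,0].mean()<130: print("strip min/max",w.min(0).round(1),w.max(0).round(1),"rect",[np.round(v,1).tolist() for v in cv2.minAreaRect(w)])
E
python3 st.py; python3 cz.py
```

```text
24.05 loader [-143.3   -2.3] z 2.2 F [-2.5 -0.4  1.9]
strip min/max [-117.4   -9.8] [-83.3   8.4] rect [[-100.4, -0.7], [18.1, 34.1], 89.7]
```

>>> carry_out([
  [255,[1.5,5,0],0],
  [255,[0,5,0],0],
  [255,[0,5,0],0],
  [255,[0,5,0],0],
  [255,[0,5,0],0],
  [255,[0,5,0],0],
  [255,[0,5,0],0],
  [255,[0,5,0],0],
])

```text
time: 24.9
tool_pos: [0.6241, -0.0437, 0.0017]
ee_rot: [-3.142, -0.0, -2.984]
wrist_force: [1.0, -2.1, 2.7]
width: 0.0005
finger_force: 1.2
```

```bash
python3 st.py; python3 cz.py
```

```text
24.9 loader [-102.7   -0.5] z 1.7 F [-2.2 -0.6  2.7]
strip min/max [-76.8 -10.1] [-42.7   9.2] rect [[-59.8, -0.4], [18.3, 34.2], 87.1]
```

>>> carry_out([
  [255,[0,5,0],0],
  [255,[0,5,0],0],
  [255,[0,5,0],0],
  [255,[0,5,0],0],
  [255,[0,5,0],0],
  [255,[0,5,0],0],
  [255,[0,5,0],0],
  [255,[0,5,0],0],
])

```text
time: 25.75
tool_pos: [0.6178, -0.0047, 0.0016]
ee_rot: [-3.141, -0.0, -2.984]
wrist_force: [-0.5, -4.3, 0.4]
width: 0.0003
finger_force: 1.9
```

```bash
python3 st.py; python3 cz.py
```

```text
25.75 loader [-63.3  -0.3] z 1.6 F [-4.2  1.2  0.4]
strip min/max [-37.6 -11. ] [-3.1  8.9] rect [[-20.4, -0.9], [18.3, 34.3], 85.3]
```

>>> carry_out([
  [255,[0,5,0],0],
  [255,[0,5,0],0],
  [255,[0,5,0],0],
  [255,[0,5,0],0],
  [255,[0,5,0],0],
  [255,[0,5,0],0],
  [255,[0,5,0],0],
  [255,[0,5,0],0],
])

```text
time: 26.6
tool_pos: [0.6117, 0.0352, 0.0016]
ee_rot: [-3.141, 0.0, -2.985]
wrist_force: [0.7, -4.8, 0.5]
width: 0.0005
finger_force: 2.2
```

```bash
python3 st.py; python3 cz.py
```

```text
26.6 loader [-22.9  -0.5] z 1.6 F [-4.9  0.   0.5]
strip min/max [ 3.  -8.3] [37.   9.8] rect [[20.0, 0.7], [18.0, 34.0], 89.7]
```

>>> carry_out([
  [255,[0,5,0],0],
  [255,[0,5,0],0],
  [255,[0,5,0],0],
  [255,[0,5,0],0],
  [255,[0,5,0],0],
  [255,[0,5,0],0],
  [255,[0,5,0],0],
  [255,[0,5,0],0],
])

```text
time: 27.45
tool_pos: [0.6053, 0.075, 0.0016]
ee_rot: [3.141, -0.0, -2.984]
wrist_force: [1.7, -2.7, 0.5]
width: 0.0004
finger_force: 1.5
```

```bash
python3 st.py; python3 cz.py; python3 ptr.py 2>/dev/null
```

```text
27.45 loader [17.5 -0.4] z 1.6 F [-2.9 -1.2  0.5]
strip min/max [-62.1 -60.1] [-46.3 -54.2] rect [[-54.3, -57.0], [16.0, 5.0], 4.6]
strip min/max [43.3 -8.3] [77.4  9.9] rect [[60.3, 0.8], [18.0, 34.1], 89.7]
red 176.0 109.94557872342281
blue 166.0 134.58641460744315
ptr 110.57891142227061
6.16412485333061e-05 0.12582920026034117 -170.94682563702895 -1.698297073671053 [ 0.04363068 -0.17046161 -0.02335183]
```

>>> carry_out([
  [255,[0,4,0],0],
  [255,[0,4,0],0],
  [255,[0,4,0],0],
  [255,[0,2,0],0],
  [255,[0,2,0],0],
  [255,[0,1,0],0],
  [255,[0,1,0],0],
  [255,[0,0,0],0],
])

```text
time: 28.35
tool_pos: [0.6023, 0.0924, 0.0016]
ee_rot: [3.141, -0.001, -2.984]
wrist_force: [-1.0, -2.4, 1.1]
width: 0.0003
finger_force: 1.3
```

```bash
python3 st.py; python3 cz.py; python3 ptr.py 2>/dev/null
```

```text
28.35 loader [35.1 -0.2] z 1.6 F [-2.2  1.4  1.1]
strip min/max [61.  -8.6] [95.1  9.6] rect [[78.0, 0.7], [18.0, 34.1], 88.4]
red 139.0 110.05510080053992
blue 166.0 134.54871037207127
ptr 108.94346400878874
0.0006959046934704808 1.188611788675189 -170.9918983004709 -1.6691167115174725 [-0.28734774  0.13633535 -0.0233699 ]
```

>>> carry_out([
  [255,[0,0.5,0],0],
  [255,[0,0.5,0],0],
  [255,[0,0.5,0],0],
  [255,[0,0,0],0],
  [255,[0,0,0],0],
])

```text
time: 28.95
tool_pos: [0.6024, 0.0938, 0.0016]
ee_rot: [3.142, -0.0, -2.984]
wrist_force: [-1.1, -2.2, -0.7]
width: 0.0005
finger_force: 1.2
```

```bash
python3 st.py; python3 cz.py
```

```text
28.95 loader [36.4 -0.5] z 1.6 F [-2.   1.5 -0.7]
strip min/max [-58. -71.] [-31.5 -54. ] rect [[-42.7, -60.3], [10.4, 28.9], 64.3]
strip min/max [62.4 -8.9] [96.5  9.3] rect [[79.4, 0.3], [18.0, 34.1], 89.3]
```

>>> carry_out([
  [255,[0,0.5,0],0],
  [255,[0,0.5,0],0],
  [255,[0,0,0],0],
])

```text
time: 29.3
tool_pos: [0.6021, 0.0948, 0.0016]
ee_rot: [3.142, -0.0, -2.984]
wrist_force: [-0.1, -2.7, -0.7]
width: 0.0002
finger_force: 1.4
```

```bash
python3 st.py; python3 cz.py
```

```text
29.3 loader [37.5 -0.4] z 1.6 F [-2.6  0.6 -0.7]
strip min/max [63.4 -8.9] [97.5  9.3] rect [[80.4, 0.2], [18.1, 34.1], 89.7]
```

The carrier is at the stop as best I can measure. I'll back off slightly, lift straight out, and then check flap, pointer and carrier.

>>> carry_out([
  [255,[0,-2,0],0],
  [255,[0,0,-10],0],
  [255,[0,0,-30],0],
  [255,[0,0,-40],0],
  [255,[0,0,-40],0],
  [255,[0,0,-40],0],
  [255,[0,-20,0],0],
  [255,[0,0,0],0],
])

```text
time: 30.15
tool_pos: [0.6079, 0.0718, 0.1653]
ee_rot: [-3.14, 0.008, -2.986]
wrist_force: [0.2, -0.0, 0.6]
width: 0.0004
finger_force: 0.0
```

```bash
python3 st.py; python3 cz.py;python3 ptr.py 2>/dev/null; python3 - <<'E'
from h import *
for n in("wrist","top"):
    c=robot.get_calibration(n); im=robot.snapshot(n); hsv=cv2.cvtColor(im,cv2.COLOR_BGR2HSV); m=cv2.inRange(hsv,(20,110,50),(35,255,255))
    for k in cv2.findContours(m,0,2)[0]:
        if len(k)<5: continue
        w=np.array([lo(onz(c,*p[0],.034)*1000) for p in k])
        if -20<w[:,0].mean()<60 and abs(w[:,1].mean())<45: print(n,"flap",w.min(0).round(1),w.max(0).round(1))
c=robot.get_calibration("top"); im=robot.snapshot("top"); hsv=cv2.cvtColor(im,cv2.COLOR_BGR2HSV); m=cv2.inRange(hsv,(5,130,60),(18,255,255))
for k in cv2.findContours(m,0,2)[0]:
    if cv2.contourArea(k)>8:
        M=cv2.moments(k); print("orange top",lo(onz(c,M["m10"]/M["m00"],M["m01"]/M["m00"],.04)*1000).round(1))
E
```

```text
30.15 loader [13.9 -2.5] z 165.3 F [-0.1 -0.2  0.6]
strip min/max [64.3 -7.4] [96.9  9. ] rect [[80.6, 0.8], [32.6, 16.4], 0.1]
red 158.0 109.9220750746618
blue 157.0 134.53109693718463
ptr 110.71578109511226
0.0003844244740990752 0.0 -171.02775787818067 -1.7003994660913644 [ 0.08365034 -0.12676475  0.04430174]
wrist flap [ -0.8 -26.1] [ 3.4 16.4]
top flap [-2.4 -5. ] [ 2.4 14.4]
orange top [-198.8  211.8]
orange top [-416.1  153.5]
orange top [-305.5  112. ]
orange top [93.4  3.2]
orange top [-368.7   42.2]
orange top [-693.5   48.1]
orange top [-66.4 -97.1]
orange top [-698.1   12.6]
```

The flap spans x −0.8 to 3.4, so it is shut. The carrier centre is 30.1 mm short of the pointer, and the pointer is 0.8 mm from red. I'll hand it in.

```bash
python3 -c "
from bench import robot
print(robot.close_job())"
```

```text
the job is handed in; nothing more can be done
None
```

I handed the job in at about 30 s: by my last measurements the pointer is about 0.8 mm from red, the carrier is against the stop on the centre line, and the flap is shut. No verdict came back. My first try on the knob closed above the bar because the fingertips sit about 34 mm higher than the stated 14 mm ahead of the TCP, so I worked with the offset measured from the pictures.

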